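# Load a copper bar into the forming fixture and close it up

### The job

Draw the thick square copper bar out of the stock rack by the end that sticks out, lay it on the open bench clear of the rack and let go of it. Then take it again round its middle, lay it flat in the fixture's channel and let go, fold the top plate down until it is fully shut, and only then swing the clamp arm fully down over it. Leave the other stock and everything else on the bench where it is.

Things in the scene. Friction and masses are not known exactly. Their poses are not given: they have to be found in the camera images.
- bar: the thick square copper bar, 160 mm long, 22 x 22 mm; origin at its centre, x along its length. It starts on the bench in one of the rack's three bays, with about 55 to 70 mm of one end sticking out of the front.
- rack: low plywood stock rack, open at its front and fixed to the bench; origin at bench level under the middle of its roof. Front is its own -x; bars lie along its x and are drawn out to -x. Roof spans x -50 to 75 mm and y -125 to 125 mm, its underside 40 and top 46 mm above the bench; three bays side by side at y = -79, 0 and 79 mm, about 70 mm wide; closed back.
- fixture: dark iron forming fixture fixed to the bench, 140 x 250 mm; origin at bench level under the middle of its channel, which runs along its y. Channel: floor 10 mm above bench, 28 mm wide, 168 mm long, walls 24 mm high (26 mm thick in x). A 64 mm gap at mid-length in both long walls gives room for fingers. The loaded bar lies at fixture x = 0, y = 0, its centre 21 mm above bench.
- topplate (a joint): angle of the aluminium top plate (a frame 140 mm wide with a window) of the fixture, hinged along the fixture's +x side; 0 = shut flat on the bed, grows as it opens; starts a little past upright, about 1.65 to 1.95. Stiff hinge: it stays where it is left.
- topplate_hinge (a point): middle of the top plate's hinge line, which runs along the fixture's y, 40 mm above the bench at fixture x = +70 mm. Shut, the plate reaches from it to fixture -x.
- topplate_grip (a point): middle of the round grip rod (12 mm thick, 90 mm long, along the fixture's y) at the plate's free edge, 125 mm from the hinge; shut, it is 40 mm above the bench
- clamp (a joint): angle of the clamp arm; 0 = fully down, lying along the fixture's -y over the shut top plate; grows as it opens; starts about upright, 1.45 to 1.8. Stiff hinge: it stays where it is left.
- clamp_hinge (a point): pivot of the clamp arm at the fixture's +y end (fixture x = 0, y = 118 mm, 56 mm above the bench); the pivot axis runs along the fixture's x
- clamp_grip (a point): middle of the black T-handle (14 mm thick, 60 mm long, along the fixture's x) at the end of the clamp arm, 112 mm from the pivot; fully down, it is 56 mm above the bench
- hex_rod: thin six-sided copper rod, 160 mm long, 14 mm across its flats, in another bay of the rack; origin at its middle. Leave alone.
- strip: flat copper strip 160 x 36 x 8 mm, in another bay of the rack; origin at its middle. Leave alone.
- hammer: bystander: hammer, 280 mm, lying behind the fixture
- oil_bottle: bystander: small amber bottle, diameter 44 mm, 100 mm tall, upright; origin under its foot
- mug: bystander: white mug, diameter 76 mm, 85 mm tall, upright; origin under its foot
- paper_roll: bystander: yellow roll of abrasive paper on its end, diameter 70 mm, 50 mm tall, between rack and fixture; origin under it
- snips: bystander: tin snips 170 mm long, lying to the left of the fixture
- doming_punch: bystander: steel doming punch standing upright, diameter 36 mm, 102 mm tall, between rack and fixture; origin under its foot
There are look-alikes about, which are no part of the job. What is shaped like the bar but green or pink is not meant.

How it is judged (in metres and radians):
On the way, in this order (a step that is already met when the one before it is completed fails the run):
1. the bar lies flat on the bench, wholly clear of the rack's roof, let go and still (x of bar in the frame of rack below -0.125 m and height (world z) of bar below 0.015 m and contact force between the fingers and bar below 0.1 N and linear speed of bar below 0.02 m/s), for 0.2 s.
2. the bar lies in the fixture's channel and is let go (x of bar in the frame of fixture between -0.006 and 0.006 m and y of bar in the frame of fixture between -0.008 and 0.008 m and z of bar in the frame of fixture between 0.016 and 0.026 m and angle between the x axis of bar and the y axis of fixture, either way round below 0.08 rad and contact force between the fingers and bar below 0.1 N), for 0.2 s.
3. the top plate is shut (value of joint topplate below 0.05 rad), for 0.2 s.
4. the clamp arm is fully down (value of joint clamp below 0.06 rad), for 0.2 s.
At the end, for the whole second after the job is handed in: The square bar lies at rest on the floor of the fixture's channel (centre within 6 mm across, 8 mm along and 5 mm in height of its place, within 0.08 rad of the channel), let go; the top plate is shut (angle under 0.05 rad) and the clamp arm is fully down (under 0.06 rad) (all of step 2 and linear speed of bar below 0.02 m/s and value of joint topplate below 0.05 rad and value of joint clamp below 0.06 rad); the robot touches nothing.
It fails at once if another bar or a bystander is shifted by more than 30 mm (distance of any of hex_rod, strip, hammer, oil_bottle, mug, paper_roll, snips, doming_punch from where it was at the start of the episode above 0.03 m).
It fails at once if an upright bystander is tipped over (angle between any of oil_bottle, mug, paper_roll, doming_punch's own z axis and vertical above 0.5 rad).
It also fails if it takes over 72 s, if anything falls off the work surface, if the arm or the gripper's body presses on something with over 40 N, if the wrist force passes 120 N, or if a joint passes its speed limit or range.

### The arm

A 6-joint arm with a two-finger parallel gripper is mounted at the origin on the work surface. World frame = base frame: x ahead of the robot, y to its left, z up, the work surface at z = 0. Lengths are in mm, angles in rad, forces in N, time in s.
With the tool pointing down it reaches from about 300 to 775 mm from the base axis. Payload 14.6 kg.
Tool frame: the origin (TCP) lies between the finger pads; the fingertips stand 14 mm ahead of it and the grasp point (between the pads) lies 5 mm behind it (arm.tip_reach is the distance from the TCP to the fingertips, in mm); z points along the fingers, y is the line along which they close (so a half turn about z gives the same grasp; the last joint's range is limited). The gripper opens to 85 mm and grips with 20 to 120 N. Pads are 22 mm wide; open, the fingers measure 114 mm over their backs; the gripper's body (76 mm by 85 mm) begins 54 mm behind the grasp point. The pads swing forward as they close: fully open they stand 13 mm farther back than shut.
Start: joints at [1.281, 0.3, 1.521, -0, 1.321, -0.067], TCP at [121.527, 536.396, 245.281] pointing down, gripper open.
Joint ranges: [-3.03, 3.03], [-0.79, 2.21], [0.23, 2.52], [-1.04, 4.18], [0, 3.07], [-2.55, 2.55]. Speed limits (rad/s): [2.22, 2.22, 2.57, 3.14, 3.14, 3.14].

### API

Orientations are given as a unit quaternion [w, x, y, z].
In Python, from station import arm, read_camera, camera_info gives the robot as it stands. The module is installed in compiled form; this text tells all that it offers.
- The arm moves only by the shell command python3 -m crank 'ROWS' [OPENING] [FORCE]. ROWS is a JSON object of lists of equal length, an entry for each row: "xyz": the shift along the tool's x, y, z in cm, a list of three; "twist": the turn about the tool's z in degrees. In form: {"xyz": [[x, y, z], ...], "twist": [twist, ...]}. A call has 1 to 10 rows; each row is the pose to reach, as a shift and turn from the pose commanded when the call began, along the tool's axes at that moment; what a row does not reach only later rows make up. A row lasts 1/8 s, in which the tool goes at most 62.5 mm and 10.7 degrees, less where a joint would pass 70% of its speed; a pose out of reach is approached as far as the arm can. A call with a gripper value outside its range is refused whole. OPENING is the finger opening in cm, from 0 to 8.54, set as the call begins (- or left out, the last holds). The fingers move at their own pace and stop on an object; FORCE is the grip in N (left out, the last holds). Time passes only in rows, so rows that repeat a pose let the fingers close. It gives the time, the measured TCP pose, the force, the opening and the grip force at its end, in the units of the state.
- arm.observe(): the state, without advancing time (a new reading comes with each control period).
- read_camera(name): name is "scene" or "top" or "wrist"; returns the picture (400x640x3 uint8, red, green, blue); there is no depth.
- camera_info(name): a dict with "camera_matrix" (3x3 intrinsics, pixels), "pose" (4x4, takes a point from camera to world coordinates). Camera axes: x right, y down, z forward; pixel columns grow to the right and rows downward; lengths in mm; the calibration is good to about 2 mm. A picture is of the moment at which its call begins: read the wrist's pose just before it. camera_info takes no time and is no camera call; for the wrist camera it gives the pose at the moment of the call.
- arm.sign_off(): hands the job in; it is judged then, once.
The state is a dict: "t": time; "q": joint angles; "qvel": joint speeds; "effort": joint torques, N m; "tcp_pos": TCP position; "eef_rot": TCP orientation; "ft_force": force on the tool from outside, world axes, zero at the start; "ft_torque": the same for the moment, N m; "grip_width": opening from 0.0 (shut) to 1.0 (fully open); "grasp_force": force on a finger pad.
Only numpy, scipy, OpenCV 4.12 (cv2) and the standard library are available. Lean on these libraries where they do the work, as an engineer would, in place of code of your own. Each camera call takes 0.05 s, during which the arm holds its last target. There are 200 camera calls.

## Working session

There is one attempt and no reset: what is moved stays moved. The work goes in short steps, Python scripts to look and compute and a shell command to move; the robot and the scene stay as the last step left them, time stands still between calls to the robot, and variables do not carry over. Pictures are saved under pics/ and viewed, at most 10 in all, crops included, and the job is handed in when it is done.

```bash
ls; mkdir -p pics; python3 - <<'E'
from station import arm, read_camera, camera_info
import cv2,numpy as np
np.set_printoptions(precision=4,suppress=True)
s=arm.observe();print(s)
for n in ("scene","top"):
    im=read_camera(n);cv2.imwrite(f"pics/{n}0.png",im[...,::-1]);c=camera_info(n);print(n,c["camera_matrix"],c["pose"])
E
```

```text
pics
{'t': 0.0, 'q': array([ 1.2814,  0.3005,  1.5216,  0.    ,  1.3207, -0.0666]), 'qvel': array([-0.0015,  0.0001,  0.0013, -0.0012,  0.0008, -0.0007]), 'effort': array([  0.0014, -54.3515, -36.1793,  -0.0001,   0.004 ,  -0.0001]), 'tcp_pos': array([121.4581, 536.182 , 244.7042]), 'eef_rot': array([-0.0001,  0.1112,  0.9938, -0.0006]), 'ft_force': array([-0.1345, -0.8109,  0.3956]), 'ft_torque': array([-0.0289, -0.0068,  0.0149]), 'grasp_force': 0.0, 'grip_width': 0.9990341369858758}
scene [[514.6012   0.     326.9195]
 [  0.     514.6012 200.3114]
 [  0.       0.       1.    ]] [[  -0.3934    0.708    -0.5865 1445.2608]
 [   0.9192    0.3138   -0.2377  343.4307]
 [   0.0158   -0.6327   -0.7743 1312.4644]
 [   0.        0.        0.        1.    ]]
top [[387.1984   0.     323.3557]
 [  0.     387.1984 198.3617]
 [  0.       0.       1.    ]] [[  -0.0218   -0.9952    0.0958  385.8943]
 [  -0.9995    0.0237    0.0185  -40.2389]
 [  -0.0207   -0.0953   -0.9952 1320.7291]
 [   0.        0.        0.        1.    ]]
```

View pics/scene0.png

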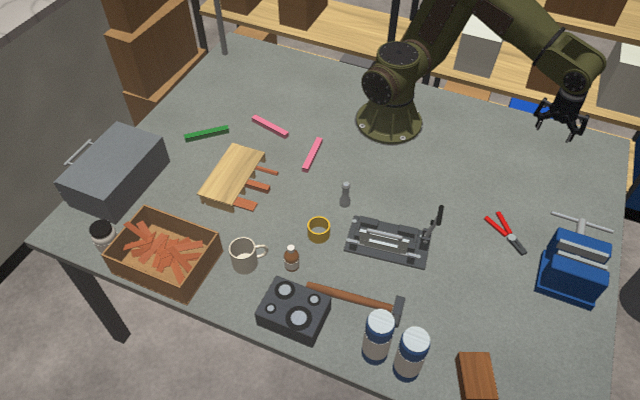

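View pics/top0.png

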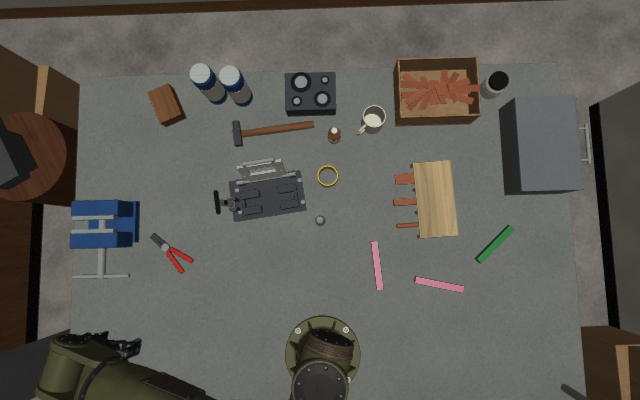

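The top view shows three copper ends on the left of the rack. Candidates for the bar:
- (403,179), wide, probably the strip
- (403,202), middle
- (407,225), thin, probably the hex rod

Not meant: green at (495,244), pink at (377,265) and (440,284), and the scrap box at (437,90). The fixture is at (268,195), with the plate raised at (262,168) and the clamp at (217,202). I'll check the choice in a close crop.

```bash
cat > h.py <<'E'
import cv2,numpy as np
from station import arm, read_camera, camera_info
np.set_printoptions(precision=1,suppress=True)
def ray(n,uv,z,c=None):
    c=c or camera_info(n);K,P=c["camera_matrix"],c["pose"]
    d=np.c_[np.atleast_2d(uv),np.ones(len(np.atleast_2d(uv)))]@np.linalg.inv(K).T@P[:3,:3].T
    o=P[:3,3];return o+d*((z-o[2])/d[:,2])[:,None]
def proj(n,X,c=None):
    c=c or camera_info(n);K,P=c["camera_matrix"],c["pose"]
    p=(np.atleast_2d(X)-P[:3,3])@P[:3,:3]@K.T;return p[:,:2]/p[:,2:]
def rects(mask,amin):
    cs,_=cv2.findContours(mask.astype(np.uint8),cv2.RETR_EXTERNAL,cv2.CHAIN_APPROX_NONE)
    return [(cv2.contourArea(k),cv2.boxPoints(cv2.minAreaRect(k)),k) for k in cs if cv2.contourArea(k)>amin]
E
python3 - <<'E'
from h import *
t=cv2.imread("pics/top0.png");s=cv2.imread("pics/scene0.png")
a=cv2.resize(t[150:250,380:470],None,fx=4,fy=4,interpolation=cv2.INTER_CUBIC)
b=cv2.resize(s[130:230,190:290],None,fx=4,fy=4,interpolation=cv2.INTER_CUBIC)
cv2.imwrite("pics/crop1.png",np.hstack([a,b]))
hsv=cv2.cvtColor(t,cv2.COLOR_BGR2HSV)
cop=(hsv[...,0]<14)&(hsv[...,1]>110)&(hsv[...,2]>60); cop[:150]=0;cop[250:]=0;cop[:,:380]=0
for A,b,k in rects(cop,15):
    w=ray("top",b,15);print("copper",A,b.mean(0),w[:,:2].tolist() and np.round(w[:,:2],0).tolist())
wood=(hsv[...,0]>12)&(hsv[...,0]<28)&(hsv[...,1]>70)&(hsv[...,2]>110);wood[:150]=0;wood[250:]=0;wood[:,:400]=0
for A,b,k in rects(wood,500):
    w=ray("top",b,46);print("roof",A,b.mean(0),np.round(w[:,:2],0).tolist(),w.mean(0))
E
```

```text
copper 68.5 [407.5 224.7] [[421.0, -260.0], [425.0, -331.0], [411.0, -332.0], [407.0, -261.0]]
copper 115.5 [404.5 201.4] [[503.0, -250.0], [507.0, -328.0], [486.0, -328.0], [482.0, -251.0]]
copper 164.5 [404.3 178.5] [[588.0, -259.0], [592.0, -323.0], [557.0, -324.0], [554.0, -261.0]]
roof 2745.5 [434.6 198.9] [[619.0, -311.0], [630.0, -439.0], [379.0, -452.0], [369.0, -327.0]] [ 499.2 -382.1   46. ]
```

View pics/crop1.png

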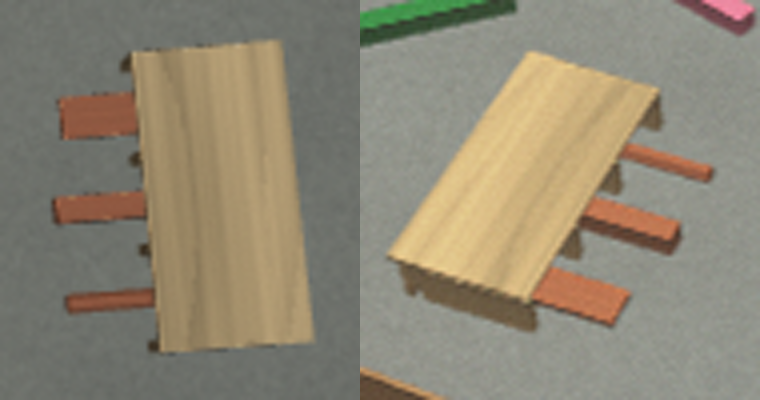

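The crop confirms it. The middle end, at top (403,202), is thick with a square section and measures 21 mm wide. The strip measures 35 mm and the rod 14 mm. Next I compute the shift to a point above the end that sticks out.

```bash
cat >> h.py <<'E'
from scipy.spatial.transform import Rotation as Rn
def go(target,ydir=None):
    "shift (cm, tool axes) and twist (deg) to world target; ydir=wanted world angle (deg) of tool y"
    s=arm.observe();R=Rn.from_quat(np.roll(s["eef_rot"],-1)).as_matrix()
    d=R.T@(np.array(target)-s["tcp_pos"])/10
    a=np.degrees(np.arctan2(R[1,1],R[0,1]));tw=None
    if ydir is not None: tw=-((ydir-a+90)%180-90)
    print("t",round(s["t"],2),"tcp",s["tcp_pos"],"yang",round(a,2),"shift cm",np.round(d,2),"twist",tw,"F",s["ft_force"])
E
python3 - <<'E'
from h import *
t=cv2.imread("pics/top0.png");hsv=cv2.cvtColor(t,cv2.COLOR_BGR2HSV)
cop=(hsv[...,0]<14)&(hsv[...,1]>110)&(hsv[...,2]>60); cop[:190]=0;cop[212:]=0;cop[:,:380]=0;cop[:,470:]=0
A,b,k=rects(cop,50)[0];w=ray("top",b,22)[:,:2];print(w)
L=sorted(w.tolist(),key=lambda p:p[1]);e0=np.mean(L[2:],0);e1=np.mean(L[:2],0);print("end",e0,"roof side",e1,"ang",np.degrees(np.arctan2(*(e0-e1)[::-1])))
go([*(e0+(e1-e0)/np.linalg.norm(e1-e0)*33),150],3.5)
g=t.copy()
dark=(hsv[...,2]<95)&(hsv[...,1]<90);dark[:150]=0;dark[235:]=0;dark[:,:205]=0;dark[:,315:]=0
for A,b,k in rects(dark,100): print(A,np.round(b).tolist(),ray("top",b,30)[:,:2].round().tolist())
for n,u in(("punch",(320,220)),("roll",(328,176))):print(n,ray("top",u,0),proj("scene",ray("top",u,0)))
E
```

```text
[[ 502.6 -249.4]
 [ 506.7 -326. ]
 [ 485.9 -326.7]
 [ 481.8 -250.2]]
end [ 492.2 -249.8] roof side [ 496.3 -326.3] ang 93.07465577173902
t 0.1 tcp [121.5 536.2 244.8] yang 77.24 shift cm [-54.4 -71.6   9.6] twist 73.73503715459005 F [-0.3 -0.   0.3]
3581.5 [[208.0, 169.0], [298.0, 154.0], [307.0, 210.0], [218.0, 225.0]] [[621.0, 372.0], [663.0, 68.0], [472.0, 40.0], [430.0, 340.0]]
punch [[439.2  -2.7   0. ]] [[344.2 203.2]]
roll [[590.  -33.4   0. ]] [[317.1 234.4]]
```

```bash
python3 -m crank '{"xyz": [[-27,-36,0],[-27,-36,0],[-27,-36,0],[-27,-36,0],[-27,-36,0],[-27,-36,0],[-54.4,-71.6,0],[-54.4,-71.6,0],[-54.4,-71.6,0],[-54.4,-71.6,0]], "twist": [10,20,30,40,50,60,70,74,74,74]}' 6.0
python3 - <<'E'
from h import *
go([494,-283,150],3.5);print(arm.observe()["q"])
E
```

```text
t: 1.35
tcp_pos: [379.5, -35.2, 245.4]
eef_rot: [0.0, 0.687, 0.727, 0.0]
ft_force: [1.1, 1.3, 0.0]
grip_width: 0.7
grasp_force: 0.0
t 1.35 tcp [379.5 -35.2 245.4] yang 3.21 shift cm [-25.4  10.    9.5] twist -0.2919821519257937 F [1.1 1.3 0. ]
[-0.2 -0.1  2.   0.   1.3 -0.2]
```

```bash
python3 -m crank '{"xyz": [[-25.4,10,0],[-25.4,10,0],[-25.4,10,0],[-25.4,10,0],[-25.4,10,0],[-25.4,10,5],[-25.4,10,9.5],[-25.4,10,9.5],[-25.4,10,9.5]], "twist": [0,0,0,0,0,0,0,0,0]}' 
python3 - <<'E'
from h import *
go([494,-283,16],3.5)
c=camera_info("wrist");im=read_camera("wrist")[...,::-1].copy();cv2.imwrite("pics/w1.png",im);print(c["pose"],c["camera_matrix"])
E
```

```text
t: 2.48
tcp_pos: [494.0, -281.3, 152.2]
eef_rot: [0.001, 0.687, 0.727, 0.0]
ft_force: [0.4, -0.3, -0.5]
grip_width: 0.701
grasp_force: 0.0
t 2.48 tcp [ 494.  -281.3  152.2] yang 3.24 shift cm [-0.1 -0.  13.6] twist -0.2605229213590263 F [ 0.4 -0.3 -0.5]
[[   1.     0.1    0.   490.2]
 [   0.1   -1.    -0.3 -212.4]
 [   0.     0.3   -1.   279.8]
 [   0.     0.     0.     1. ]] [[323.6   0.  323.9]
 [  0.  323.6 199.3]
 [  0.    0.    1. ]]
```

View pics/w1.png

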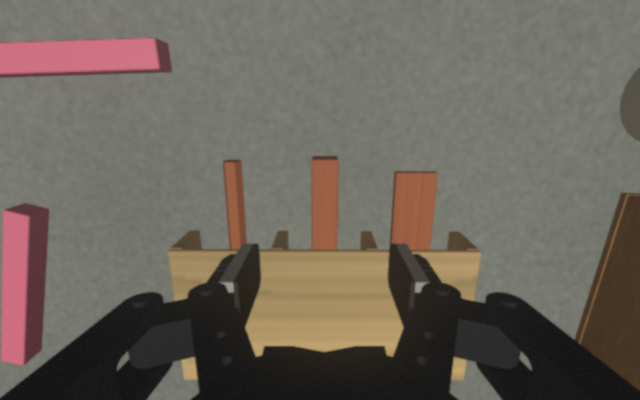

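The wrist view shows the bar's end at columns 312–338, from row 157 to the roof edge at row 250. It lies between the fingers, and both neighbours are clear of them. I'll measure it here.

```bash
python3 - <<'E'
from h import *
c=camera_info("wrist");t=cv2.imread("pics/w1.png");hsv=cv2.cvtColor(t,cv2.COLOR_BGR2HSV)
cop=(hsv[...,0]<14)&(hsv[...,1]>110)&(hsv[...,2]>60);cop[:,:290]=0;cop[:,360:]=0
A,b,k=max(rects(cop,50),key=lambda r:r[0]);print(b.tolist());w=ray("wrist",b,22,c)[:,:2];print(w)
print("roof front",ray("wrist",[[172,250],[478,250]],46,c))
E
```

```text
[[312.0, 158.0], [337.0, 158.0], [337.0, 249.0], [312.0, 249.0]]
[[ 483.9 -251.9]
 [ 503.9 -250.8]
 [ 509.3 -329.8]
 [ 487.7 -331. ]]
roof front [[ 378.1 -327.    46. ]
 [ 618.7 -313.6   46. ]]
```

```bash
python3 -m crank '{"xyz": [[0,0.1,5],[0,0.1,10],[0,0.1,12.5],[0,0.1,13.4],[0,0.1,13.4],[0,0.1,13.4]], "twist": [0,0,0,0,0,0]}' 
python3 -m crank '{"xyz": [[0,0,0],[0,0,0],[0,0,0],[0,0,0],[0,0,0],[0,0,0]], "twist": [0,0,0,0,0,0]}' 1.5 50
```

```text
t: 3.28
tcp_pos: [495.2, -281.4, 18.0]
eef_rot: [0.001, 0.687, 0.727, 0.0]
ft_force: [-0.1, 0.2, 0.6]
grip_width: 0.698
grasp_force: 0.0
t: 4.03
tcp_pos: [494.6, -281.1, 17.0]
eef_rot: [0.0, 0.687, 0.727, 0.0]
ft_force: [-1.8, 0.9, 6.0]
grip_width: 0.243
grasp_force: 50.2
```

```bash
python3 -m crank '{"xyz": [[1,0,0],[2.5,0,0],[4.5,0,0],[6.5,0,0],[8.5,0,0],[10.5,0,0],[11.5,0,0],[11.8,0,0],[11.8,0,0]], "twist": [0,0,0,0,0,0,0,0,0]}' 
python3 -m crank '{"xyz": [[0,0,0],[0,0,0],[0,0,0],[0,0,-6],[0,0,-12],[-2,0,-12],[-2,0,-12]], "twist": [0,0,0,0,0,0,0]}' 6
python3 - <<'E'
from h import *
c=camera_info("wrist");im=read_camera("wrist")[...,::-1].copy();cv2.imwrite("pics/w2.png",im)
im=read_camera("top")[...,::-1];cv2.imwrite("pics/t2.png",im)
hsv=cv2.cvtColor(cv2.imread("pics/w2.png"),cv2.COLOR_BGR2HSV)
cop=(hsv[...,0]<14)&(hsv[...,1]>110)&(hsv[...,2]>60)
for A,b,k in rects(cop,300):print(A,b.round().tolist(),ray("wrist",b,22,c)[:,:2].tolist())
E
```

```text
t: 5.15
tcp_pos: [488.2, -163.0, 16.9]
eef_rot: [0.001, 0.687, 0.727, 0.0]
ft_force: [1.1, 1.5, 5.6]
grip_width: 0.244
grasp_force: 50.5
t: 6.02
tcp_pos: [488.6, -183.9, 136.0]
eef_rot: [-0.0, 0.687, 0.726, -0.0]
ft_force: [-0.1, 0.6, -0.2]
grip_width: 0.702
grasp_force: 0.0
499.0 [[387.0, 356.0], [391.0, 298.0], [405.0, 299.0], [401.0, 357.0]] [[553.9101010006775, -326.1401871895606], [551.3163497806244, -266.9404905748883], [563.3517318845355, -267.33950758122734], [566.654827686506, -326.6319712720334]]
4673.0 [[311.0, 134.0], [338.0, 134.0], [338.0, 319.0], [311.0, 319.0]] [[476.9524068312779, -134.05497009272895], [496.744332167875, -132.9465375715478], [507.43869297216764, -290.22035431663346], [484.07541669108974, -291.5121993016391]]
```

View pics/w2.png

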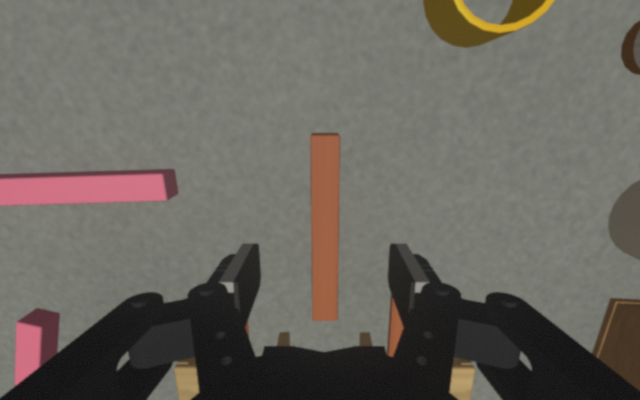

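The bar lies clear of the rack at columns 311–338, rows 134–319, which gives 158 mm of length. Next I take it at its middle.

```bash
python3 - <<'E'
from h import *
go([491.2,-212.5,16],3.5)
E
```

```text
t 6.12 tcp [ 488.2 -182.8  135. ] yang 3.2 shift cm [-3.   0.2 11.9] twist -0.2971873179884881 F [-0.6 -0.8 -0.3]
```

```bash
python3 -m crank '{"xyz": [[-3,0.2,3],[-3,0.2,8],[-3,0.2,11],[-3,0.2,11.9],[-3,0.2,11.9]], "twist": [0,0,0,0,0]}' 
python3 -m crank '{"xyz": [[0,0,0],[0,0,0],[0,0,0],[0,0,0],[0,0,0],[0,0,-3],[0,0,-8],[0,0,-13],[0,0,-18]], "twist": [0,0,0,0,0,0,0,0,0]}' 1.5 60
python3 -m crank '{"xyz": [[4,0,0],[9,0,0],[14,0,0],[19,0,0],[21,0,0],[21,0,0],[21,0,0]], "twist": [0,0,0,0,0,0,0]}'
python3 - <<'E'
from h import *
print(arm.observe()["q"])
c=camera_info("wrist");im=read_camera("wrist")[...,::-1].copy();cv2.imwrite("pics/w3.png",im);np.savez("pics/w3.npz",K=c["camera_matrix"],P=c["pose"]);go([500,150,200],3.5)
E
```

```text
t: 6.75
tcp_pos: [492.5, -212.6, 17.1]
eef_rot: [-0.0, 0.687, 0.727, -0.0]
ft_force: [0.2, 0.1, -0.2]
grip_width: 0.707
grasp_force: 0.0
t: 7.88
tcp_pos: [491.9, -212.5, 198.6]
eef_rot: [-0.001, 0.687, 0.727, -0.0]
ft_force: [0.9, -1.3, -8.4]
grip_width: 0.243
grasp_force: 61.7
t: 8.75
tcp_pos: [480.5, -3.7, 197.1]
eef_rot: [-0.0, 0.687, 0.727, -0.0]
ft_force: [0.1, -0.8, -7.8]
grip_width: 0.241
grasp_force: 61.6
[-0.1  0.2  1.8 -0.   1.2 -0.1]
t 8.8 tcp [480.6  -3.9 197.1] yang 3.2 shift cm [15.2  2.8 -0.3] twist -0.3036575134680959 F [-0.1 -0.9 -7.7]
```

View pics/w3.png

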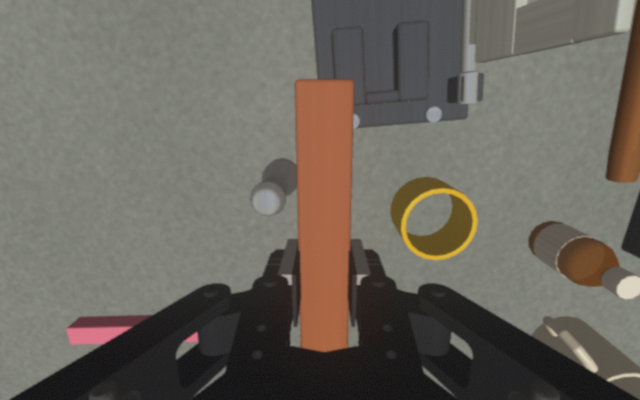

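The view shows the bar held straight at columns 296–353. The fixture bed's front edge is near row 120, and the channel runs up between the two wall blocks at (348,65) and (412,60). The punch is at (268,198) and the roll at (437,222). I'll rise and step aside so the bar doesn't hide the channel.

```bash
python3 -m crank '{"xyz": [[0,-3,-6],[2,-6,-10],[5,-9,-10],[7,-9,-10],[7,-9,-10],[7,-9,-10]], "twist": [0,0,0,0,0,0]}'
python3 - <<'E'
from h import *
c=camera_info("wrist");im=read_camera("wrist")[...,::-1].copy();cv2.imwrite("pics/w4.png",im);np.savez("pics/w4.npz",K=c["camera_matrix"],P=c["pose"]);go([500,150,200],3.5)
cv2.imwrite("pics/w4v.png",cv2.resize(im[0:230,260:560],None,fx=2.6,fy=2.6,interpolation=cv2.INTER_CUBIC))
E
```

```text
t: 9.55
tcp_pos: [387.0, 60.9, 297.2]
eef_rot: [-0.0, 0.687, 0.727, -0.0]
ft_force: [-0.5, 0.7, -8.8]
grip_width: 0.243
grasp_force: 62.3
t 9.6 tcp [387.   60.9 297.1] yang 3.18 shift cm [ 8.3 11.8  9.7] twist -0.3221899925608085 F [ 0.4 -0.4 -6.6]
```

View pics/w4v.png

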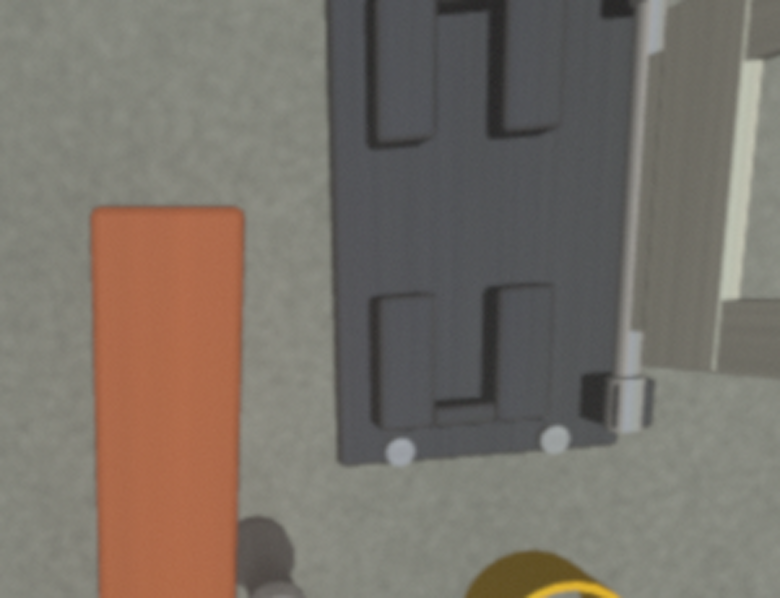

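The crop shows the near wall blocks with inner edges at crop x 434 and 499, and inner ends at rows ~290. The far blocks end at rows ~135. The gap between is where the fingers go. I'll cast these points and check them against the 28, 26 and 64 mm sizes.

```bash
python3 - <<'E'
from h import *
d=np.load("pics/w4.npz");c=dict(camera_matrix=d["K"],pose=d["P"])
f=lambda p,z:ray("wrist",np.array(p)/2.6+[260,0],z,c)[:,:2]
for z in(24,34):
    L=f([[436,2],[434,138],[434,293],[434,425]],z);Rr=f([[503,2],[502,132],[499,286],[498,418]],z);
    RO=f([[560,2],[558,130],[553,284],[551,415]],z)
    LO=f([[376,140],[377,297],[379,430]],z)
    print(z,"inner w",(Rr-L)[:,0],"right thick",(RO-Rr)[:,0],"left thick",L[1:,0]-LO[:,0]);print(L,Rr)
    print("gap L",np.linalg.norm(L[1]-L[2]),"gap R",np.linalg.norm(Rr[1]-Rr[2]))
    m=(L+Rr)/2;print("centre of gap",(m[1]+m[2])/2,"dir deg",np.degrees(np.arctan2(*(m[0]-m[3])[::-1])))
    print("R len",np.linalg.norm(Rr[2]-Rr[3]))
# bed corner edges
print("bed near corners z10?",[f([[342,463],[615,440]],z).round(1).tolist() for z in(0,10)])
im=cv2.imread("pics/w4.png");g=cv2.cvtColor(im,cv2.COLOR_BGR2GRAY)
for r in(20,35,115,140,150):print(r,g[r,395:480].tolist())
E
```

```text
24 inner w [28.2 29.4 29.4 30.1] right thick [24.  24.4 24.6 25.1] left thick [25.3 26.  26.1]
[[491.2 249. ]
 [497.9 196.4]
 [507.4 131. ]
 [516.1  70.2]] [[519.5 250.6]
 [527.4 200.5]
 [536.7 135.8]
 [546.3  75.3]]
gap L 66.0110064948218 gap R 65.33451198739637
centre of gap [517.4 165.9] dir deg 98.30841331679706
R len 61.28168565819027
34 inner w [27.5 28.7 28.6 29.4] right thick [23.4 23.8 24.  24.5] left thick [24.7 25.3 25.4]
[[488.5 246. ]
 [495.1 194.7]
 [504.3 131. ]
 [512.8  71.7]] [[516.1 247.6]
 [523.8 198.7]
 [532.9 135.7]
 [542.2  76.6]]
gap L 64.3644735031943 gap R 63.70485300791134
centre of gap [514. 165.] dir deg 98.30841331679706
R len 59.75311758179422
bed near corners z10? [[[479.5, 44.3], [617.7, 64.2]], [[477.3, 46.4], [612.1, 65.7]]]
20 [83, 82, 82, 84, 81, 67, 51, 45, 50, 58, 69, 78, 79, 82, 83, 84, 85, 84, 84, 85, 84, 84, 83, 83, 82, 82, 84, 83, 85, 84, 82, 78, 74, 79, 82, 83, 84, 82, 83, 82, 83, 81, 81, 82, 84, 84, 83, 81, 80, 81, 83, 78, 64, 51, 46, 44, 43, 42, 48, 62, 74, 78, 82, 82, 83, 85, 84, 84, 83, 84, 82, 83, 81, 83, 83, 84, 84, 82, 85, 83, 81, 80,
[... 691 characters left out ...]
6, 85, 85]
140 [85, 85, 84, 86, 86, 85, 79, 64, 52, 50, 59, 69, 78, 84, 83, 85, 88, 86, 84, 88, 87, 86, 84, 85, 85, 85, 86, 87, 84, 83, 81, 80, 79, 83, 84, 85, 86, 85, 85, 83, 85, 84, 86, 86, 86, 86, 87, 86, 85, 77, 63, 51, 47, 48, 50, 56, 66, 75, 82, 81, 81, 84, 85, 86, 84, 86, 86, 85, 85, 83, 85, 84, 84, 85, 84, 83, 81, 83, 88, 86, 87, 88, 86, 85, 85]
150 [85, 85, 85, 87, 85, 85, 81, 68, 55, 54, 56, 70, 78, 84, 85, 86, 86, 87, 86, 86, 87, 87, 85, 85, 85, 85, 87, 86, 84, 84, 84, 79, 83, 84, 85, 85, 87, 85, 85, 84, 85, 85, 86, 86, 85, 86, 86, 87, 82, 73, 60, 50, 49, 49, 50, 57, 68, 77, 81, 82, 84, 88, 85, 87, 86, 86, 86, 84, 83, 86, 85, 85, 85, 84, 85, 82, 81, 84, 87, 88, 88, 84, 85, 85, 86]
```

```bash
python3 - <<'E'
from h import *
d=np.load("pics/w3.npz");c=dict(camera_matrix=d["K"],pose=d["P"])
print("bar front end",ray("wrist",[[296,80],[353,80]],202,c),"tcp 480.6 -3.9; sides near",ray("wrist",[[297.5,230],[351,230]],202,c))
go([514,165,90],8.3)
E
```

```text
bar front end [[466.6  74.1 202. ]
 [486.9  75.3 202. ]] tcp 480.6 -3.9; sides near [[469.1  16.9 202. ]
 [490.7  18.2 202. ]]
t 9.6 tcp [387.   60.9 297.1] yang 3.18 shift cm [ 9.7 13.3 20.7] twist -5.122189992560806 F [ 0.4 -0.4 -6.6]
```

```bash
python3 -m crank '{"xyz": [[3,4,3],[6,8,6],[9,12,9],[9.8,13.3,13],[9.8,13.3,17],[9.8,13.3,20.7],[9.8,13.3,20.7],[9.8,13.3,20.7]], "twist": [-2,-4,-5.1,-5.1,-5.1,-5.1,-5.1,-5.1]}'
python3 - <<'E'
from h import *
c=camera_info("wrist");im=read_camera("wrist")[...,::-1].copy();cv2.imwrite("pics/w5.png",im);np.savez("pics/w5.npz",K=c["camera_matrix"],P=c["pose"]);go([514,165,60],8.3)
E
```

```text
t: 10.6
tcp_pos: [515.1, 166.7, 91.7]
eef_rot: [0.001, 0.654, 0.756, 0.001]
ft_force: [1.2, 0.2, -6.6]
grip_width: 0.237
grasp_force: 62.5
t 10.65 tcp [515.2 166.8  92.1] yang 8.31 shift cm [-0.2 -0.2  3.2] twist 0.007114274105617824 F [ 0.1 -0.  -6.6]
```

View pics/w5.png

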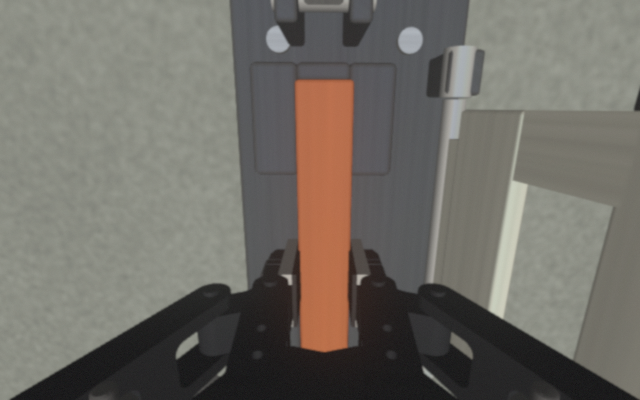

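The held bar, at columns 297–352, sits centred over the wall blocks. Those have outer edges at 251 and 394 at row 65, and at 256 and 390 at row 173. Next I check the position along the channel.

```bash
python3 - <<'E'
from h import *
d=np.load("pics/w5.npz");c=dict(camera_matrix=d["K"],pose=d["P"])
p=ray("wrist",[[251,64],[394,64],[256,173],[390,173]],34,c)[:,:2]
b=ray("wrist",[[296,80],[353,80]],96.5,c)[:,:2]
a=np.radians(98.3);u=np.array([np.cos(a),np.sin(a)]);v=np.array([np.sin(a),-np.cos(a)])
t=np.array([515.2,166.8])
print("along: walls rel tcp",(p-t)@u,"bar end",(b-t)@u,"| across: walls",(p-t)@v,"bar",(b-t)@v)
E
```

```text
along: walls rel tcp [91.1 91.2 32.2 32.2] bar end [78.3 78.3] | across: walls [-38.3  37.8 -39.   39. ] bar [-9.7 10.7]
```

```bash
python3 -m crank '{"xyz": [[0.1,-0.05,1.5],[0.1,-0.05,3],[0.1,-0.05,4],[0.1,-0.05,5],[0.1,-0.05,5.6],[0.1,-0.05,6.1],[0.1,-0.05,6.4],[0.1,-0.05,6.4],[0.1,-0.05,6.4]], "twist": [0,0,0,0,0,0,0,0,0]}'
```

```text
t: 11.78
tcp_pos: [513.7, 167.9, 28.4]
eef_rot: [0.0, 0.654, 0.757, 0.0]
ft_force: [-14.5, -3.7, 22.9]
grip_width: 0.244
grasp_force: 66.6
```

```bash
python3 -m crank '{"xyz": [[0,0,0],[0,0,0],[0,0,0],[0,0,-5],[0,0,-11],[0,0,-17],[0,0,-17],[0,0,-17]], "twist": [0,0,0,0,0,0,0,0]}' 4.5
python3 - <<'E'
from h import *
c=camera_info("wrist");im=read_camera("wrist")[...,::-1].copy();cv2.imwrite("pics/w6.png",im);np.savez("pics/w6.npz",K=c["camera_matrix"],P=c["pose"]);go([514,165,60],8.3)
hsv=cv2.cvtColor(cv2.imread("pics/w6.png"),cv2.COLOR_BGR2HSV)
cop=(hsv[...,0]<14)&(hsv[...,1]>110)&(hsv[...,2]>60)
for A,b,k in rects(cop,1000):print(A,b.round().tolist(),ray("wrist",b,32,c)[:,:2].tolist())
E
```

```text
t: 12.78
tcp_pos: [513.3, 167.8, 195.7]
eef_rot: [-0.0, 0.654, 0.757, -0.0]
ft_force: [0.1, -0.4, -0.3]
grip_width: 0.525
grasp_force: 0.0
t 12.82 tcp [513.1 167.7 195. ] yang 8.33 shift cm [-0.3  0.1 13.5] twist 0.03428315824014305 F [-0.   0.2 -0.4]
5583.0 [[519.0, 324.0], [571.0, 112.0], [599.0, 119.0], [547.0, 331.0]] [[738.7759847879227, 49.96281916728654], [717.19955459276, 263.6863791921226], [743.3151185440785, 261.7154291616114], [770.4912844733892, 46.12660063672382]]
3744.5 [[312.0, 96.0], [336.0, 96.0], [336.0, 264.0], [312.0, 264.0]] [[492.3352919409556, 244.0998534212418], [512.7124017812816, 247.10239541360298], [537.4616927254361, 90.21577015004442], [513.9124532518382, 86.7552815888508]]
```

View pics/w6.png

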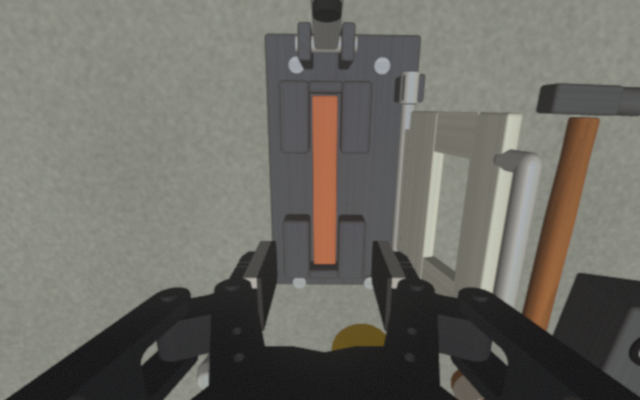

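The bar lies in the channel at columns 312–336, rows 96–264. The plate's grip rod runs from about (535,160) to (508,290), and the clamp is upright at (327,10). Now I measure both joint angles by intersecting rays with their circles.

```bash
cat >> h.py <<'E'
O=np.array([514.3,166.8,0]);A=np.radians(8.3)
F=np.array([[np.cos(A),-np.sin(A),0],[np.sin(A),np.cos(A),0],[0,0,1]])  # columns: fixture axes in world
def fx(p): return (np.atleast_2d(p)-O)@F
E
python3 - <<'E'
from h import *
bar=np.mean([[492.3,244.1],[512.7,247.1],[537.5,90.2],[513.9,86.8]],0);print("bar in fixture",fx([*bar,21]))
d=np.load("pics/w6.npz");c=dict(camera_matrix=d["K"],pose=d["P"])
g=cv2.imread("pics/w6.png")
hsv=cv2.cvtColor(g,cv2.COLOR_BGR2HSV)
for r in(180,210,240,270):print(r,[(i,int(g[r,i].mean())) for i in range(495,545,3)])
# candidates for rod & handle as function of angle
for th in np.arange(1.6,2.0,.05):
    X=np.array([[70-125*np.cos(th),y,40+125*np.sin(th)] for y in(45,0,-45)])@F.T+O
    print(round(th,2),"rod wrist",proj("",X,c).round(0).tolist(),"top",proj("top",X[1]).round(1).tolist(),"scene",proj("scene",X[1]).round(1).tolist())
for th in np.arange(1.4,1.85,.05):
    X=np.array([[x,118-112*np.cos(th),56+112*np.sin(th)] for x in(-30,0,30)])@F.T+O
    print(round(th,2),"clamp scene",proj("scene",X).round(1).tolist(),"top",proj("top",X).round(1).tolist())
for n in("scene","top"):
    im=read_camera(n)[...,::-1].copy();cv2.imwrite(f"pics/{n}7.png",im)
a=cv2.resize(cv2.imread("pics/scene7.png")[195:275,335:455],None,fx=5,fy=5,interpolation=cv2.INTER_CUBIC)
b=cv2.resize(cv2.imread("pics/top0.png")[150:230,205:315],(550,400)[:2],interpolation=cv2.INTER_CUBIC)
cv2.imwrite("pics/v7.png",np.vstack([a[:, :550],b])[:800]*1)
cv2.imwrite("pics/v7.png",cv2.resize(np.vstack([a[:, :550],b]),None,fx=.75,fy=.75))
E
```

```text
bar in fixture [[-0.2  0.3 21. ]]
180 [(495, 118), (498, 174), (501, 190), (504, 188), (507, 186), (510, 170), (513, 84), (516, 100), (519, 123), (522, 143), (525, 164), (528, 173), (531, 171), (534, 165), (537, 157), (540, 133), (543, 131)]
210 [(495, 189), (498, 189), (501, 186), (504, 181), (507, 99), (510, 93), (513, 117), (516, 138), (519, 160), (522, 172), (525, 170), (528, 166), (531, 158), (534, 134), (537, 132), (540, 132), (543, 132)]
240 [(495, 187), (498, 184), (501, 134), (504, 88), (507, 112), (510, 133), (513, 156), (516, 171), (519, 171), (522, 166), (525, 159), (528, 139), (531, 133), (534, 136), (537, 130), (540, 57), (543, 57)]
270 [(495, 165), (498, 82), (501, 107), (504, 129), (507, 151), (510, 168), (513, 170), (516, 166), (519, 161), (522, 136), (525, 133), (528, 134), (531, 110), (534, 52), (537, 63), (540, 70), (543, 82)]
1.6 rod wrist [[474.0, 161.0], [463.0, 245.0], [454.0, 318.0]] top [[258.0, 170.3]] scene [[386.9, 224.2]]
1.65 rod wrist [[487.0, 161.0], [475.0, 245.0], [465.0, 318.0]] top [[257.7, 168.3]] scene [[386.5, 226.0]]
1.7 rod wrist [[499.0, 160
[... 1103 characters left out ...]
scene [[435.3, 204.6], [434.0, 212.6], [432.6, 220.8]] top [[223.1, 210.6], [221.7, 200.8], [220.3, 191.0]]
1.65 clamp scene [[437.3, 205.1], [435.9, 213.1], [434.6, 221.3]] top [[221.3, 210.9], [219.9, 201.1], [218.5, 191.3]]
1.7 clamp scene [[439.2, 205.7], [437.9, 213.6], [436.5, 221.8]] top [[219.6, 211.2], [218.2, 201.4], [216.8, 191.7]]
1.75 clamp scene [[441.0, 206.3], [439.8, 214.2], [438.5, 222.4]] top [[217.8, 211.6], [216.4, 201.8], [215.1, 192.0]]
1.8 clamp scene [[442.9, 206.9], [441.6, 214.9], [440.4, 223.1]] top [[216.1, 211.9], [214.8, 202.1], [213.4, 192.3]]
1.85 clamp scene [[444.7, 207.6], [443.5, 215.6], [442.2, 223.8]] top [[214.5, 212.2], [213.1, 202.4], [211.8, 192.7]]
```

View pics/v7.png

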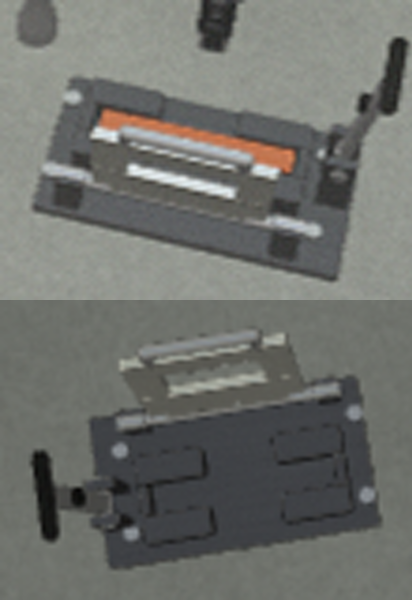

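The clamp handle is at top pixel (217,202), which gives about 1.73 rad. The rod is at wrist pixel (516,240), which gives about 1.83 rad. I'll go behind the rod with closed fingers and push the plate over.

```bash
python3 -m crank '{"xyz": [[0,0,-2],[0,4,-2],[0,9,-2],[0,13.9,-2],[0,13.9,-1],[0,13.9,2.5],[0,13.9,4.1],[0,13.9,4.1]], "twist": [0,0,0,0,0,0,0,0]}' 0 30
python3 -m crank '{"xyz": [[0,-1,0],[0,-2,0],[0,-3,0],[0,-4,0],[0,-5,0]], "twist": [0,0,0,0,0]}'
```

```text
t: 13.92
tcp_pos: [650.3, 187.9, 154.1]
eef_rot: [-0.001, 0.654, 0.757, -0.001]
ft_force: [-0.2, -0.1, 0.0]
grip_width: -0.001
grasp_force: 0.0
t: 14.55
tcp_pos: [600.9, 180.7, 155.5]
eef_rot: [0.0, 0.654, 0.757, 0.0]
ft_force: [1.7, 0.7, 1.4]
grip_width: 0.003
grasp_force: 1.4
```

```bash
python3 -m crank '{"xyz": [[0,-1,0],[0,-2,0],[0,-3,0],[0,-4,0],[0,-5,0],[0,-5.5,0],[0,-5.5,0]], "twist": [0,0,0,0,0,0,0]}'
python3 - <<'E'
from h import *
print(fx(arm.observe()["tcp_pos"]))
c=camera_info("wrist");im=read_camera("wrist")[...,::-1].copy();cv2.imwrite("pics/w8.png",im)
for th in np.arange(.9,1.6,.1):
    X=np.array([[70-125*np.cos(th),y,40+125*np.sin(th)] for y in(45,0,-45)])@F.T+O
    print(round(th,2),proj("",X,c).round(0).tolist())
E
```

```text
t: 15.42
tcp_pos: [546.8, 172.7, 155.4]
eef_rot: [-0.0, 0.654, 0.757, -0.0]
ft_force: [-0.6, 0.1, 0.1]
grip_width: -0.002
grasp_force: 0.0
[[ 33.    1.2 155.4]]
0.9 [[233.0, 165.0], [240.0, 256.0], [246.0, 334.0]]
1.0 [[252.0, 168.0], [258.0, 263.0], [262.0, 344.0]]
1.1 [[275.0, 171.0], [279.0, 269.0], [282.0, 352.0]]
1.2 [[302.0, 173.0], [304.0, 275.0], [305.0, 360.0]]
1.3 [[332.0, 175.0], [331.0, 280.0], [330.0, 367.0]]
1.4 [[364.0, 177.0], [361.0, 283.0], [357.0, 371.0]]
1.5 [[398.0, 178.0], [391.0, 285.0], [385.0, 374.0]]
```

View pics/w8.png

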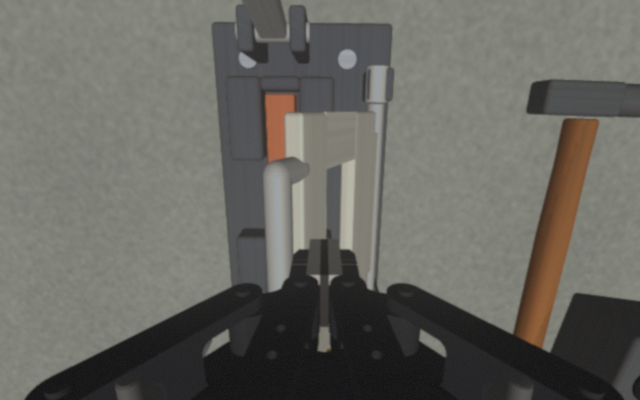

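The rod's far end is at (277,170), so the plate is at about 1.1 rad. Next: up, over the rod, and push down along its arc.

```bash
python3 -m crank '{"xyz": [[0,0,-3],[0,0,-3],[0,-2.2,-3],[0,-2.7,-2],[0,-3.3,-1.0],[0,-4.3,-0.3],[0,-5.2,0.5],[0,-6.4,1.9],[0,-7.5,3.5],[0,-7.5,3.5]], "twist": [0,0,0,0,0,0,0,0,0,0]}'
python3 -m crank '{"xyz": [[0,-0.7,1.7],[0,-1.2,3.5],[0,-1.4,4.8],[0,-1.4,4.8]], "twist": [0,0,0,0]}'
```

```text
t: 16.73
tcp_pos: [466.0, 161.3, 117.3]
eef_rot: [-0.006, 0.654, 0.757, -0.008]
ft_force: [-51.0, -4.8, 24.9]
grip_width: -0.003
grasp_force: 28.9
t: 17.23
tcp_pos: [449.4, 158.9, 66.3]
eef_rot: [-0.009, 0.654, 0.757, -0.011]
ft_force: [-51.8, 1.5, 1.7]
grip_width: 0.001
grasp_force: 25.6
```

```bash
python3 - <<'E'
from h import *
print(fx(arm.observe()["tcp_pos"]))
im=read_camera("wrist")[...,::-1];s=read_camera("scene")[...,::-1]
cv2.imwrite("pics/v9.png",np.hstack([cv2.resize(im,(480,300)),cv2.resize(s[190:280,330:426],(320,300))]))
E
```

```text
[[-65.3   1.6  66.3]]
```

View pics/v9.png

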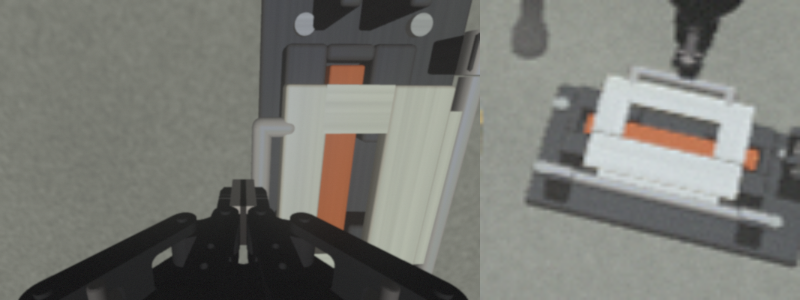

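The plate is partly down at about 0.35 rad, but the fingertips slipped to the rod's -x side. In the left crop the rod is at column 262 and the fingers at 242. I'll back off, rise and press down on the frame edge instead.

```bash
python3 -m crank '{"xyz": [[0,-1.5,0],[0,-1.5,-3],[0,-1.5,-6.5],[0,2,-6.5],[0,2.2,-6],[0,2.2,-4.5],[0,2.2,-3.5],[0,2.2,-2.5]], "twist": [0,0,0,0,0,0,0,0]}'
```

```text
t: 18.32
tcp_pos: [480.3, 163.0, 96.1]
eef_rot: [-0.0, 0.654, 0.757, -0.0]
ft_force: [0.1, 0.4, 0.3]
grip_width: -0.001
grasp_force: 0.0
```

```bash
python3 -m crank '{"xyz": [[0,0,0.6],[0,0,1.2],[0,0,1.8],[0,0,2.4]], "twist": [0,0,0,0]}'
python3 -m crank '{"xyz": [[0,0,0.5],[0,0,0.9],[0,0,1.1],[0,0,1.1]], "twist": [0,0,0,0]}'
```

```text
t: 18.82
tcp_pos: [480.9, 163.1, 73.0]
eef_rot: [0.0, 0.654, 0.757, 0.0]
ft_force: [-0.8, -0.1, -0.4]
grip_width: -0.0
grasp_force: 0.0
t: 19.32
tcp_pos: [480.9, 163.1, 62.2]
eef_rot: [0.0, 0.654, 0.757, -0.0]
ft_force: [0.2, -0.2, -0.0]
grip_width: -0.001
grasp_force: 0.0
```

```bash
python3 -m crank '{"xyz": [[0,0,0.3],[0,0,0.6],[0,0,0.9],[0,0,0.9]], "twist": [0,0,0,0]}'
python3 - <<'E'
from h import *
print(fx(arm.observe()["tcp_pos"]))
im=read_camera("wrist")[...,::-1];s=read_camera("scene")[...,::-1];cv2.imwrite("pics/s10.png",s);cv2.imwrite("pics/w10.png",im)
cv2.imwrite("pics/v10.png",np.hstack([cv2.resize(im,(480,300)),cv2.resize(s[190:280,330:426],(320,300))]))
E
```

```text
t: 19.82
tcp_pos: [481.4, 163.3, 58.3]
eef_rot: [0.001, 0.654, 0.757, 0.001]
ft_force: [-34.3, -10.3, 79.3]
grip_width: 0.002
grasp_force: 39.6
[[-33.    1.2  58.3]]
```

View pics/v10.png

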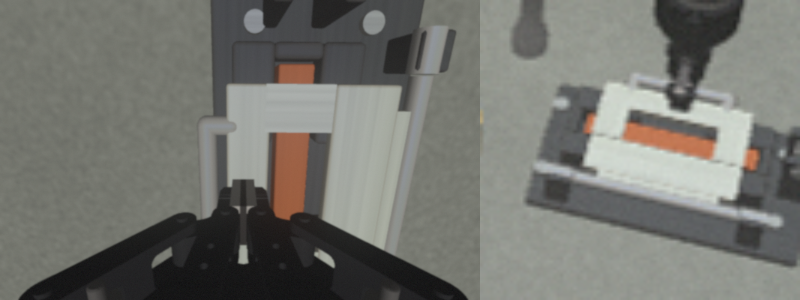

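The left crop shows the plate lying flat, with its frame level over the bar, after a 79 N press at the expected height. I've now viewed 13 pictures, three over the allowance of 10. I'll view no more and check by numbers only. First I rise and measure the plate.

```bash
python3 -m crank '{"xyz": [[0,0,-3],[0,0,-9],[0,0,-15],[0,1,-15],[0,3.3,-15],[0,3.3,-15]], "twist": [0,0,0,0,0,0]}'
python3 - <<'E'
from h import *
print(fx(arm.observe()["tcp_pos"]))
c=camera_info("wrist");im=read_camera("wrist")[...,::-1].copy();cv2.imwrite("pics/w11.png",im)
g=im.mean(2).astype(int)
for th in(0,.05,.1,.2,.3):
    X=np.array([[70-125*np.cos(th),y,40+125*np.sin(th)] for y in(30,15,0)])@F.T+O;print(th,proj("",X,c).round(1).tolist())
for y in (30,15):
    r=int(proj("",np.array([-55,y,40])@F.T+O,c)[0,1]);c0=int(proj("",np.array([-55,y,40])@F.T+O,c)[0,0]);print(r,c0-20,g[r,c0-20:c0+22].tolist())
E
```

```text
t: 20.68
tcp_pos: [513.9, 167.8, 202.0]
eef_rot: [-0.0, 0.654, 0.757, -0.001]
ft_force: [-0.5, 0.1, 0.7]
grip_width: 0.004
grasp_force: 0.0
[[ -0.2   1.  202. ]]
0 [[262.1, 154.0], [263.0, 170.5], [263.8, 186.6]]
0.05 [[261.0, 154.9], [261.9, 171.8], [262.7, 188.2]]
0.1 [[260.2, 156.0], [261.1, 173.2], [262.0, 189.9]]
0.2 [[259.6, 158.1], [260.6, 176.1], [261.5, 193.5]]
0.3 [[260.6, 160.4], [261.6, 179.2], [262.5, 197.3]]
153 242 [121, 123, 124, 124, 125, 123, 121, 122, 119, 121, 122, 121, 120, 117, 119, 128, 136, 141, 145, 145, 146, 144, 141, 137, 129, 118, 105, 88, 79, 80, 82, 82, 84, 100, 135, 161, 170, 171, 173, 171, 171, 170]
170 242 [124, 124, 123, 125, 126, 125, 126, 124, 124, 123, 123, 123, 124, 122, 119, 122, 131, 139, 142, 145, 146, 146, 142, 139, 134, 126, 114, 99, 85, 80, 81, 83, 82, 91, 123, 150, 166, 171, 172, 170, 170, 171]
```

```bash
python3 -m crank '{"xyz": [[4,0,-0.5],[9,0,-0.5],[14,0,-0.5],[17.4,0,-0.5],[17.4,0,1],[17.4,0,4.3],[17.4,0,4.3]], "twist": [0,0,0,0,0,0,0]}'
python3 - <<'E'
from h import *
print(fx(arm.observe()["tcp_pos"]))
im=read_camera("scene")[...,::-1].copy();cv2.imwrite("pics/s12.png",im);g=im.mean(2).astype(int)
for y in(-25,0,25):
  for th in(0,.05,.1):
    print(y,th,proj("scene",np.array([70-125*np.cos(th),y,40+125*np.sin(th)])@F.T+O).round(1).tolist(),end=" ")
  u,v=proj("scene",np.array([-55,y,40])@F.T+O)[0];print("\n",int(v)-9,g[int(v)-9:int(v)+10,int(round(u))].tolist())
for phi in(1.7,1.75):print(proj("scene",np.array([0,118-112*np.cos(phi),56+112*np.sin(phi)])@F.T+O))
E
```

```text
t: 21.6
tcp_pos: [487.1, 338.4, 157.4]
eef_rot: [-0.001, 0.654, 0.756, -0.003]
ft_force: [-0.3, -0.7, 0.3]
grip_width: 0.001
grasp_force: 0.0
[[ -2.1 173.8 157.4]]
-25 0 [[382.4, 214.4]] -25 0.05 [[382.6, 213.3]] -25 0.1 [[382.8, 212.1]] 
 205 [146, 153, 153, 149, 151, 149, 154, 158, 183, 187, 148, 109, 175, 218, 209, 207, 209, 212, 202]
0 0 [[390.3, 216.1]] 0 0.05 [[390.5, 215.0]] 0 0.1 [[390.7, 213.9]] 
 207 [147, 150, 152, 149, 152, 151, 150, 149, 197, 180, 140, 114, 197, 213, 209, 209, 208, 212, 200]
25 0 [[398.2, 217.9]] 25 0.05 [[398.4, 216.7]] 25 0.1 [[398.6, 215.6]] 
 208 [148, 150, 149, 150, 151, 147, 152, 147, 152, 189, 179, 127, 124, 218, 214, 207, 207, 215, 214]
[[437.9 213.6]]
[[439.8 214.2]]
```

The plate reads shut: the rod centre in the scene view is within about 0.3 px of its zero-angle place. Now the clamp, pushed from behind.

```bash
python3 -m crank '{"xyz": [[-1,0,0],[-2,0,0],[-3,0,0],[-4,0,0],[-5,0,0],[-6,0,0],[-7,0,0],[-8,0,0],[-8.7,0,0],[-8.7,0,0]], "twist": [0,0,0,0,0,0,0,0,0,0]}'
python3 - <<'E'
from h import *
print(fx(arm.observe()["tcp_pos"]))
c=camera_info("wrist");im=read_camera("wrist")[...,::-1].copy();cv2.imwrite("pics/w13.png",im);g=im.mean(2).astype(int)
t=read_camera("scene")[...,::-1].copy();cv2.imwrite("pics/s13.png",t)
for phi in(.9,1.0,1.1,1.2,1.3):
    X=np.array([[x,118-112*np.cos(phi),56+112*np.sin(phi)] for x in(-30,0,30)])@F.T+O
    print(phi,"wrist",proj("",X,c).round(0).tolist(),"scene",proj("scene",X).round(1).tolist(),"top",proj("top",X).round(1).tolist())
p=read_camera("top")[...,::-1].copy();cv2.imwrite("pics/t13.png",p)
for n,m in(("scene",t),("top",p)):
    k=(m.max(2)<45).astype(np.uint8);x0,y0=(385,190) if n=="scene" else (210,175)
    k=k[y0:y0+60,x0:x0+60];N,_,st,ce=cv2.connectedComponentsWithStats(k)
    print(n,[(st[i].tolist(),ce[i].round(1).tolist()) for i in range(1,N) if st[i,4]>12],x0,y0)
E
```

```text
t: 22.9
tcp_pos: [501.0, 253.4, 160.3]
eef_rot: [0.0, 0.654, 0.756, -0.0]
ft_force: [-0.2, -0.2, 0.3]
grip_width: -0.001
grasp_force: 0.0
[[ -0.6  87.6 160.3]]
0.9 wrist [[266.0, 324.0], [324.0, 324.0], [382.0, 324.0]] scene [[409.0, 204.6], [407.3, 212.4], [405.6, 220.4]] top [[248.8, 207.1], [247.4, 197.5], [245.9, 187.9]]
1.0 wrist [[263.0, 316.0], [324.0, 316.0], [385.0, 316.0]] scene [[412.4, 203.9], [410.8, 211.7], [409.1, 219.7]] top [[245.4, 207.5], [244.0, 197.8], [242.5, 188.2]]
1.1 wrist [[260.0, 306.0], [324.0, 306.0], [388.0, 306.0]] scene [[416.0, 203.4], [414.4, 211.2], [412.8, 219.3]] top [[241.8, 207.9], [240.4, 198.2], [239.0, 188.5]]
1.2 wrist [[257.0, 292.0], [324.0, 292.0], [391.0, 292.0]] scene [[419.7, 203.1], [418.2, 211.0], [416.6, 219.1]] top [[238.1, 208.3], [236.7, 198.6], [235.3, 188.9]]
1.3 wrist [[254.0, 274.0], [324.0, 274.0], [394.0, 274.0]] scene [[423.6, 203.1], [422.1, 211.0], [420.6, 219.1]] top [[234.4, 208.8], [233.0, 199.1], [231.5, 189.3]]
scene [([34, 0, 23, 17, 132], [44.7, 4.0]), ([35, 5, 4, 11, 21], [36.0, 9.8])] 385 190
top [([0, 0, 39, 60, 571], [24.6, 30.3]), ([0, 25, 13, 6, 17], [5.6, 28.1]), ([5, 27, 12, 6, 15], [11.0, 29.8])] 210 175
```

```bash
python3 -m crank '{"xyz": [[0,0,-3],[3,0,-6],[8,0,-6],[8,0,-6]], "twist": [0,0,0,0]}'
python3 - <<'E'
from h import *
print(fx(arm.observe()["tcp_pos"]))
for n in("scene",):
    m=read_camera(n)[...,::-1].copy();cv2.imwrite("pics/s14.png",m)
    k=(m.max(2)<48).astype(np.uint8);x0,y0=(385,180)
    k=k[y0:y0+70,x0:x0+70];N,_,st,ce=cv2.connectedComponentsWithStats(k)
    print(n,[(st[i].tolist(),(ce[i]+[x0,y0]).round(1).tolist()) for i in range(1,N) if st[i,4]>8])
    for v in range(200,224,2):print(v,m[v,395:440].max(1).tolist())
E
```

```text
t: 23.55
tcp_pos: [488.4, 335.7, 220.2]
eef_rot: [-0.0, 0.653, 0.758, 0.0]
ft_force: [-0.0, -0.7, -0.6]
grip_width: 0.001
grasp_force: 0.0
[[ -1.3 170.8 220.2]]
scene [([68, 19, 2, 10, 12], [453.8, 203.8])]
200 [149, 147, 154, 149, 152, 150, 150, 146, 146, 148, 147, 149, 145, 150, 149, 152, 154, 152, 150, 151, 147, 154, 153, 153, 151, 150, 150, 152, 153, 153, 148, 144, 145, 150, 148, 150, 155, 152, 151, 157, 150, 152, 155, 152, 155]
202 [150, 149, 151, 150, 150, 148, 148, 151, 147, 157, 151, 148, 147, 153, 150, 150, 151, 147, 146, 115, 62, 40, 73, 128, 151, 152, 147, 150, 158, 156, 155, 150, 152, 150, 150, 153, 148, 148, 156, 152, 153, 151, 155, 156, 158]
204 [150, 153, 153, 150, 150, 149, 146, 150, 150, 148, 150, 148, 152, 151, 152, 154, 152, 147, 118, 63, 50, 51, 50, 78, 138, 149, 147, 149, 156, 154, 157, 152, 152, 150, 150, 151, 153, 155, 153, 152, 149, 151, 151, 154, 153]
206 [154, 157, 153, 153, 156, 149, 152, 154, 154, 150, 146, 146, 147, 148, 151, 152, 156, 157, 111, 58, 56, 55, 45, 99, 143, 157, 155, 158, 155, 158, 157, 155, 150, 152, 152, 155, 155, 154, 152, 152, 154, 154, 1
[... 1112 characters left out ...]
3, 155, 153, 155, 153, 156]
218 [144, 162, 169, 183, 193, 199, 192, 194, 191, 181, 169, 151, 151, 153, 157, 124, 68, 58, 53, 56, 59, 83, 106, 119, 124, 128, 144, 152, 151, 148, 156, 155, 156, 154, 151, 153, 156, 159, 155, 151, 154, 157, 162, 156, 155]
220 [184, 153, 140, 126, 114, 108, 106, 132, 167, 183, 175, 145, 142, 152, 158, 114, 56, 46, 51, 46, 59, 80, 91, 105, 120, 118, 128, 145, 153, 156, 154, 156, 150, 146, 151, 152, 155, 158, 157, 157, 158, 154, 154, 153, 149]
222 [219, 215, 219, 221, 222, 222, 229, 215, 191, 181, 167, 162, 167, 158, 153, 154, 140, 116, 105, 101, 73, 54, 79, 83, 106, 128, 123, 135, 148, 152, 150, 150, 147, 155, 156, 158, 153, 153, 152, 153, 155, 148, 151, 154, 151]
```

The handle centre at (414.9,211) gives about 1.11 rad. Now I press it down along the arc, keeping to the hinge side.

```bash
python3 -m crank '{"xyz": [[-5,0.1,0],[-9.8,0.1,1],[-9.8,0.1,3],[-9.8,0.1,4.3],[-10.8,0.1,4.9],[-11.7,0.1,5.5],[-12.5,0.1,6.3],[-13.3,0.1,7.1],[-13.3,0.1,7.1]], "twist": [0,0,0,0,0,0,0,0,0]}'
python3 - <<'E'
from h import *
print(fx(arm.observe()["tcp_pos"]))
E
```

```text
t: 24.72
tcp_pos: [509.6, 201.2, 149.0]
eef_rot: [-0.0, 0.654, 0.757, -0.0]
ft_force: [-0.3, 0.2, -0.8]
grip_width: 0.004
grasp_force: 0.0
[[  0.3  34.8 149. ]]
```

```bash
python3 -m crank '{"xyz": [[-0.4,0,0.9],[-0.9,0,1.8],[-1.3,0,2.8],[-1.8,0,3.9],[-2,0,4.7],[-2.2,0,5.5]], "twist": [0,0,0,0,0,0]}'
python3 -m crank '{"xyz": [[0,0,0.5],[0,0,1],[0,0,1.4],[0,0,1.4]], "twist": [0,0,0,0]}'
python3 - <<'E'
from h import *
print(fx(arm.observe()["tcp_pos"]))
E
```

```text
t: 25.48
tcp_pos: [512.7, 179.8, 93.6]
eef_rot: [-0.0, 0.654, 0.757, -0.0]
ft_force: [-0.8, 0.0, 1.2]
grip_width: -0.001
grasp_force: 0.4
t: 25.98
tcp_pos: [512.6, 179.9, 80.0]
eef_rot: [-0.0, 0.654, 0.757, -0.0]
ft_force: [0.5, 0.2, -0.4]
grip_width: 0.002
grasp_force: 0.0
[[ 0.2 13.2 80. ]]
```

Tips are at 66 mm and the shut handle's top is at 63. I press gently to the stop.

```bash
python3 -m crank '{"xyz": [[0,0,0.2],[0,0,0.4],[0,0,0.5],[0,0,0.5]], "twist": [0,0,0,0]}'
```

```text
t: 26.48
tcp_pos: [513.1, 179.9, 76.4]
eef_rot: [0.0, 0.654, 0.757, 0.0]
ft_force: [-5.2, -1.8, 12.9]
grip_width: 0.001
grasp_force: 6.7
```

```bash
python3 -m crank '{"xyz": [[0,0,0.1],[0,0,0.3],[0,0,0.3]], "twist": [0,0,0]}'
python3 -m crank '{"xyz": [[0,0,-1],[0,0,-6],[0,0,-12],[8,0,-14],[13,-4,-14],[16,-8,-14],[16,-8,-14]], "twist": [0,0,0,0,0,0,0]}'
python3 - <<'E'
from h import *
def f(p):return np.array(p)@F.T+O
s=read_camera("scene")[...,::-1].copy();cv2.imwrite("pics/s20.png",s)
for ph in(0,.06,.12):print("clamp",ph,proj("scene",f([[x,118-112*np.cos(ph),56+112*np.sin(ph)] for x in(-22,22)])).round(1).tolist())
u=proj("scene",f([[-22,6,56],[22,6,56]])).round().astype(int)
for a,b in u:print(a,b,"row",s[b,a-9:a+10].max(1).tolist(),"col",s[b-8:b+9,a].max(1).tolist())
k=(s.max(2)<70).astype(np.uint8);k[:205]=0;k[240:]=0;k[:,:375]=0;k[:,408:]=0
N,_,st,ce=cv2.connectedComponentsWithStats(k);print([(st[i].tolist(),ce[i].round(1).tolist()) for i in range(1,N) if st[i,4]>8])
for y in(-25,25):
  a,b=proj("scene",f([-55,y,40]))[0];print("rod",round(b,1),int(b)-6,s[int(b)-6:int(b)+7,int(round(a))].mean(1).astype(int).tolist())
hsv=cv2.cvtColor(s,cv2.COLOR_BGR2HSV)
E
```

```text
t: 26.85
tcp_pos: [513.5, 180.2, 75.4]
eef_rot: [0.001, 0.654, 0.757, 0.001]
ft_force: [-15.1, -3.6, 39.1]
grip_width: -0.002
grasp_force: 19.1
t: 27.72
tcp_pos: [407.9, 328.5, 212.5]
eef_rot: [-0.0, 0.652, 0.758, 0.0]
ft_force: [1.0, 0.5, 0.5]
grip_width: -0.001
grasp_force: 0.0
clamp 0 [[390.8, 221.6], [388.2, 232.9]]
clamp 0.06 [[391.1, 220.3], [388.5, 231.6]]
clamp 0.12 [[391.6, 219.0], [388.9, 230.4]]
391 222 row [221, 219, 220, 214, 213, 224, 158, 62, 59, 60, 48, 176, 220, 213, 216, 214, 218, 217, 222] col [161, 184, 196, 156, 58, 56, 55, 56, 60, 53, 55, 78, 129, 154, 157, 150, 81]
388 233 row [181, 200, 202, 195, 194, 198, 150, 77, 62, 56, 54, 136, 192, 202, 198, 197, 200, 198, 202] col [67, 58, 57, 58, 61, 58, 57, 61, 56, 56, 52, 50, 112, 224, 214, 219, 220]
[([386, 218, 7, 19, 61], [389.1, 227.3])]
rod 214.4 208 [152, 151, 152, 149, 159, 185, 185, 149, 111, 175, 214, 206, 208]
rod 217.9 211 [149, 149, 150, 152, 146, 149, 187, 176, 124, 124, 216, 212, 208]
```

The clamp handle centroid is (389.1,227.3) against a predicted (389.5,227.2) for fully down, and the press met a hard stop. The plate rod hasn't moved and the gripper is clear, so I hand in.

```bash
python3 -c "
from station import arm
print(arm.sign_off())"
```

```text
the job is handed in; nothing more can be done
None
```

The job is handed in at about 28 s, with no verdict returned: the camera and force readings put the bar in the channel, the plate shut and the clamp fully down, but I viewed 13 pictures, three over the allowed 10.

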